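# Show two sides of an agate ball at the bench magnifier

## Robot

A 6-joint arm with a two-finger parallel gripper is mounted at the origin on the work surface. World frame = base frame: x ahead of the robot, y to its left, z up, the work surface at z = 0. Lengths are in m, angles in degrees, forces in N, time in s.
With the tool pointing down it reaches from about 0.275 to 0.85 m from the base axis. Payload 5.2 kg.
Tool frame: the origin (TCP) lies midway between the tips of the shut fingers; the grasp point (between the pads) lies 19 mm behind it; z points along the fingers, y is the line along which they close (so a half turn about z gives the same grasp; the last joint's range is limited). The gripper opens to 85 mm and grips with 20 to 120 N. Pads are 22 mm wide; open, the fingers measure 114 mm over their backs; the gripper's body (76 mm by 85 mm) begins 54 mm behind the grasp point. The pads swing forward as they close: fully open they stand 13 mm farther back than shut.
Start: joints at [57.307, 14.817, 87.949, -0, 77.235, -11.62], TCP at [0.198, 0.513, 0.231] pointing down, gripper open.
Joint ranges: [-179.93, 179.93], [-52.35, 119.4], [10.71, 147.94], [-69.91, 249.91], [12.55, 155.21], [-178.61, 178.61]. Speed limits (degrees/s): [147.25, 147.25, 180, 180, 180, 180].

## Interface

Orientations are given as a 3x3 rotation matrix whose columns are the frame's x, y, z axes.
In Python, from cell import bot gives the robot as it stands.
- The arm moves only by the tool arm_command, never from a script. Its argument "rows" is one flat list of numbers, 5 for each row, row after row: the shift along the tool's x, y, z in cm, then the turn about the tool's z in rad, then the finger opening in cm, from 0 to 8.54. A call has 1 to 8 rows; each row is the pose to reach, as a shift and turn from the pose commanded when the call began, along the tool's axes at that moment; what a row does not reach only later rows make up. A row lasts 1/10 s, in which the tool goes at most 50 mm and 8.59 degrees, less where a joint would pass 70% of its speed; a pose out of reach is approached as far as the arm can. A call with a gripper value outside its range is refused whole. The fingers move at their own pace and stop on an object; the grip force is fixed at half the most. Time passes only in rows, so rows that repeat a pose let the fingers close. It gives the time, the measured TCP pose, the force, the opening and the grip force at its end, in the units of the state.
- bot.observe(): the state, without advancing time (a new reading comes with each control period).
- bot.read_camera(name): name is "scene" or "top" or "wrist"; returns the picture (384x512x3 uint8, red, green, blue); there is no depth.
- bot.get_calibration(name): a dict with "intrinsics" (3x3 intrinsics, pixels), "xyz" and "orientation" of the camera in the world; the wrist camera has in their place "T_tool_cam" (4x4, takes a point from camera to tool coordinates, whose origin is the TCP and whose axes are the flange's). Camera axes: x right, y up, looking along -z (the intrinsics and any distortion apply to the point x, -y, -z); pixel columns grow to the right and rows downward; lengths in m; the calibration is good to about 2 mm. A picture is of the moment at which its call begins: read the wrist's pose just before it. get_calibration takes no time and is no camera call.
- bot.finish_job(): hands the job in; it is judged then, once.
Trained networks look in the newest picture that a camera, given by its name, has taken for a name from the list of things; names that differ only in an ending like _2 or _b are one class to them, and where a whole thing is asked for, a point or a joint stands for the part that bears it (a point fixed in the world has none). Each returns a list of dicts, best first, with "confidence" (0 to 1); they miss things now and then, are a little off and sometimes report something else, mostly with a low value. They report only what shows in the picture. A call takes as long as a camera call. They do not tell look-alikes from the thing itself.
- bot.spot_in(camera, name): "position" ([column, row] in pixels, amid what is visible of it).
The state is a dict: "time": time; "joint_positions": joint angles; "qd": joint speeds; "effort": joint torques, N m; "tcp_pos": TCP position; "orientation": TCP orientation; "wrist_force": force on the tool from outside, world axes, zero at the start; "torque": the same for the moment, N m; "opening": finger opening in m; "grasp_force": force on a finger pad.
Only numpy, scipy, OpenCV 4.12 (cv2) and the standard library are available. Lean on these libraries where they do the work, as an engineer would, in place of code of your own. Each camera call takes 0.05 s, during which the arm holds its last target. There are 200 camera calls.

## Task

Take the larger of the two agate balls off its ring stand, lower it gently into the middle of the handled dish and let go of it. Then lift the dish and, keeping it level with the ball resting in its middle, hold it still for a second on the robot's side of the stand magnifier, the ball about 11 cm straight in front of the lens's middle and the handle pointing straight away from the lens; then turn the dish a quarter turn either way about the ball, so that the handle lies parallel to the glass. Finish while holding it still there, and leave everything else on the bench where it lies.

Things in the scene. Friction and masses are not known exactly. Their poses are not given: they have to be found in the camera images.
- ball: larger agate ball: honey-brown polished stone with paler bands, 40 mm in diameter, about 87 g, hard. Origin at its centre; its axes mean nothing and turn as it rolls. It starts on one of the two ring stands, either place, centre 31 mm above the bench. In the middle of the dish its centre is 20 mm above point dish_bottom
- ball_small: the smaller agate ball of the same stone, 26 mm in diameter, on the other ring stand: to be left alone. Origin at its centre
- dish: shallow round aluminium dish, 125 mm across the rim, one straight wooden handle; about 140 g, loose, on a 72 mm wide foot. Origin: centre of its underside; +x points out along the handle, z up. Handle: level bar 16 mm wide, from 74 to 138 mm out from the centre, underside 14 mm and top 26 mm above the dish's underside, free beneath
- dish_bottom (a point): middle of the dish's inner surface, 10 mm above its underside; axes as dish. The inside is smooth and bowl-shaped, curvature radius about 130 mm: 4 degrees steep near the middle, 22 degrees near the rim, whose edge is 25 mm above the underside; the ball rolls in it and rests near the middle while the dish is level
- dish_grip (a point): point in the dish's handle, 92 mm out from the dish's centre, 20 mm above its underside, in the middle of the handle's width and height; axes as dish. A good place to pinch the handle across its 16 mm width from above
- magnifier: bench magnifier on a stand, fixed: round grey foot 110 mm across, 14 mm high (centre 12 mm behind the lens, to +x), thin post, upright round lens in a grey ring 105 mm across, 14 mm thick, top 218 mm above the bench. Origin on the bench under the lens's centre; x is the optical axis, -x to the robot's side, y along the glass, z up
- lens_center (a point): centre of the magnifier's lens, 165 mm above the bench; axes as magnifier. The ball is to be shown 110 mm in front of it, at -x
- stand_a: turned wooden ring stand, 32 mm outside, 20 mm inside diameter, 14 mm high, loose, one of two alike, each carrying a ball. Origin at the centre of its underside
- stand_b: the other ring stand, just like stand_a
- bench_block: dark steel bench block, 100 x 100 x 20 mm, fixed, with the cabochon on it. Origin at the centre of its underside
- cabochon: domed agate cabochon, 38 mm across and 15 mm high, loose on the bench block. Origin at the centre of its underside
- eye_loupe: black eye loupe standing upright, 34 mm across, 31 mm high, loose. Origin at the centre of its underside
- folding_loupe: steel folding loupe lying flat, about 61 x 27 x 18 mm, loose. Origin on the bench under the middle of its lens
- graver_a: graver (hand tool) lying on the bench, wooden handle and thin steel blade, 128 mm long along its x axis, 17 mm high, loose. Origin on the bench about mid-length
- graver_b: another graver just like graver_a
- dowel: wooden dowel lying on the bench, 12 mm thick, 150 mm long along its x axis, loose. Origin under its middle
Mind the look-alikes: they are no part of the job. What is shaped like the dish but pink is not meant.

How it is judged:
By the outcome, as a careful person would: the job done as asked, in the order asked, and still so for the second after the job is handed in, while the arm keeps its last pose, push and grip.
It also fails if it takes over 72 s, if anything falls off the work surface, if the arm or the gripper's body presses on something with over 40 N, if the wrist force passes 120 N, or if a joint passes its speed limit or range.

## Working session

There is one attempt and no reset: what is moved stays moved. The work goes in short steps, Python scripts to look and compute and a tool call to move; the robot and the scene stay as the last step left them, time stands still between calls to the robot, and variables do not carry over. Pictures are saved under pics/ and viewed, at most 10 in all, crops included, and the job is handed in when it is done.

Besides the shell and the picture viewer there is one more tool, called after "Request:" as name(argument=value, ...) on one line, values as JSON. arm_command: Moves the arm, as the interface text tells. Its arguments: {"type":"object","properties":{"rows":{"type":"array","items":{"type":"number"}}},"required":["rows"]}

```bash
mkdir -p pics; ls; cat > h.py <<'E'
import numpy as np, cv2
from cell import bot
def cal(n):
    c=bot.get_calibration(n)
    K=np.array(c["intrinsics"])
    if n=="wrist":
        s=bot.observe(); T=np.eye(4); T[:3,:3]=s["orientation"]; T[:3,3]=s["tcp_pos"]
        T=T@np.array(c["T_tool_cam"])
        return K,T[:3,3],T[:3,:3],c
    return K,np.array(c["xyz"]),np.array(c["orientation"]),c
def ray(n,px):
    K,p,R,c=cal(n)
    d=np.linalg.inv(K)@[px[0],px[1],1]; return p,R@(d*[1,-1,-1])
def onz(n,px,z):
    p,d=ray(n,px); return p+d*(z-p[2])/d[2]
def proj(n,P):
    K,p,R,c=cal(n); q=(R.T@(np.array(P)-p))*[1,-1,-1]; q=K@q; return q[:2]/q[2]
def save(im,f): cv2.imwrite("pics/"+f,im[:,:,::-1])
E
python3 - <<'E'
from h import *
np.set_printoptions(precision=3,suppress=True)
for n in("top","scene","wrist"):
    c=bot.get_calibration(n); print(n,c.keys(),[np.array(c[k]).tolist() for k in c if k!="name"])
a=bot.read_camera("top");b=bot.read_camera("scene")
save(cv2.resize(a,(800,600)),"top.png");save(cv2.resize(b,(800,600)),"scene.png")
Z=dict(ball=.031,ball_small=.02,dish=.015,dish_grip=.02,magnifier=.1,lens_center=.165,stand_a=.01)
for k in Z:
    for n in("top","scene"):
        for r in bot.spot_in(n,k)[:4]:print(k,n,np.round(r["position"],1),round(r["confidence"],2),np.round(onz(n,r["position"],Z[k]),3))
print(bot.observe())
E
```

```text
pics
top dict_keys(['intrinsics', 'xyz', 'orientation']) [[[418.0818814515965, 0.0, 249.366256312522], [0.0, 418.0818814515965, 197.25035125550014], [0.0, 0.0, 1.0]], [0.29011916223890266, 0.07200145460704924, 1.2458432410237876], [[-0.028627251816903617, 0.9842750981946248, -0.17430723314703053], [-0.9995734737563932, -0.02919562938528871, -0.0006969844862091521], [-0.005775033851739475, 0.17421293378724362, 0.9846910696686818]]]
scene dict_keys(['intrinsics', 'xyz', 'orientation']) [[[391.55083945890465, 0.0, 257.0310061074233], [0.0, 391.55083945890465, 189.0135500328408], [0.0, 0.0, 1.0]], [0.7512581888488814, 0.5619106806667677, 0.9715521560057875], [[-0.8869811813449368, -0.38922361777267583, 0.24853442278261997], [0.4617995702706465, -0.7503078849546281, 0.47305309921060507], [0.0023538984231187047, 0.5343622864151831, 0.845252273596085]]]
wrist dict_keys(['intrinsics', 'T_tool_cam']) [[[315.6096196815376, 0.0, 256.67532035209376], [0.0, 315.6096196815376, 192.64439081706], [0.0, 0.0, 1.0]], [[-0.0006706140280214527, 0.9647933635049998, 0.26300820522092466, 0.06705618140273707
[... 1171 characters left out ...]
165]
lens_center scene [161.4 188. ] 0.58 [0.72  0.001 0.165]
stand_a top [140.1 163. ] 0.41 [0.625 0.403 0.01 ]
stand_a scene [167.6 129.3] 0.72 [ 0.619 -0.31   0.01 ]
{'time': 0.8, 'joint_positions': array([ 57.305,  14.812,  87.947,   0.001,  77.235, -11.619]), 'qd': array([ 0.006, -0.088,  0.004,  0.034,  0.006,  0.077]), 'effort': array([  0.002, -44.584, -29.089,  -0.   ,   0.001,   0.   ]), 'tcp_pos': array([0.198, 0.513, 0.231]), 'orientation': array([[-0.933,  0.36 ,  0.   ],
       [ 0.36 ,  0.933,  0.   ],
       [-0.   ,  0.   , -1.   ]]), 'wrist_force': array([-0.36 , -0.477, -0.108]), 'torque': array([ 0.027,  0.019, -0.015]), 'grasp_force': 0.0, 'opening': 0.08545609022662125}
```

View pics/top.png

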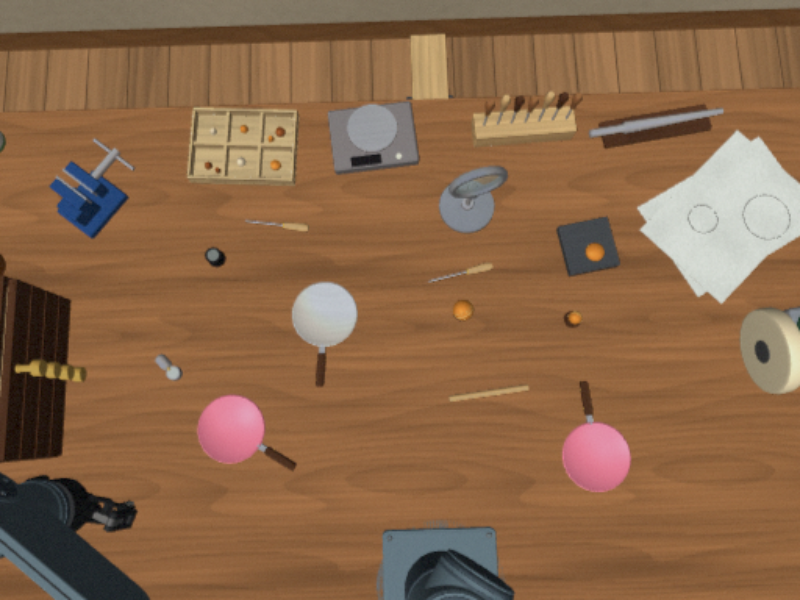

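View pics/scene.png

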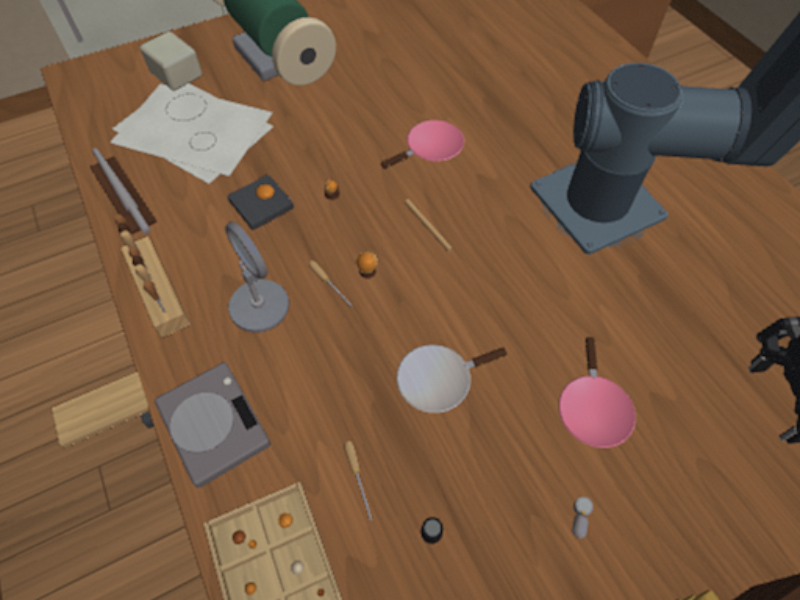

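Larger-ball candidates, in 800×600 top-view pixels:
- Orange ball at (462,310), clearly the larger of the two.
- Small ball at (573,318).
- Cabochon on the block at (595,252).

Dish candidates:
- Aluminium dish at (324,314).
- Pink dishes at (231,430) and (596,457), not meant.

I choose the ball at (462,310) and the dish at (324,314). Next is one close crop to check them, with measurements.

```bash
python3 - <<'E'
from h import *
np.set_printoptions(precision=4,suppress=True)
a=bot.read_camera("top");b=bot.read_camera("scene")
def crop(im,x,y,w,h,f): return cv2.resize(im[y:y+h,x:x+w],(w*f,h*f),interpolation=cv2.INTER_CUBIC)
A=crop(a,275,98,60,60,5);B=crop(b,135,135,60,80,5)[:400,:300]
C=np.zeros((600,800,3),np.uint8);C[:300,:300]=A;C[:400,300:600]=B
C[:300,600:800]=crop(a,275,178,40,60,5);C[300:600,:300]=crop(a,180,175,60,60,5);C[400:600,300:750]=crop(a,290,185,90,40,5);save(C,"crop.png")
for n,im in(("top",a),("scene",b)):
    h=cv2.cvtColor(im,cv2.COLOR_RGB2HSV)
    m=((h[...,0]<18)&(h[...,1]>170)&(h[...,2]>110)).astype(np.uint8)
    k,l,s,c=cv2.connectedComponentsWithStats(m)
    for i in range(1,k):
        if s[i,4]>30:
            print(n,"orange",c[i],s[i],onz(n,c[i],.031))
    m=((h[...,1]<60)&(h[...,2]>120)).astype(np.uint8)
    k,l,s,c=cv2.connectedComponentsWithStats(m)
    for i in range(1,k):
        if 800<s[i,4]<4000:print(n,"grey",c[i],s[i],onz(n,c[i],.022))
E
```

```text
top orange [380.3689 160.9515] [375 156  12  11 103] [ 0.6038 -0.322   0.031 ]
top orange [295.5351 197.5789] [290 192  13  13 114] [ 0.5001 -0.0632  0.031 ]
top orange [367.3922 203.3529] [364 200   9   8  51] [ 0.4767 -0.2733  0.031 ]
top grey [108.4382   7.6964] [   0    0  232   20 2421] [1.1435 0.5113 0.022 ]
top grey [341.8048   4.2035] [ 227    0  248   13 1199] [ 1.1314 -0.244   0.022 ]
top grey [237.9639  85.0593] [ 210   66   57   43 1772] [0.8633 0.0983 0.022 ]
top grey [207.2353 200.9484] [ 187  180   42   46 1377] [0.4993 0.1983 0.022 ]
top grey [275.2832 353.5376] [ 245  339   73   45 1529] [0.0624 0.0133 0.022 ]
scene orange [212.4839 118.4516] [210 115   6   7  31] [ 0.4779 -0.2676  0.031 ]
scene orange [169.2192 122.274 ] [164 118  11   9  73] [ 0.6067 -0.3161  0.031 ]
scene orange [234.5556 167.2828] [230 162  11  12  99] [ 0.4985 -0.0621  0.031 ]
scene orange [182.2778 332.5185] [179 329   8   8  54] [0.8086 0.3034 0.031 ]
scene orange [160.0323 376.3871] [157 373   7   7  31] [0.8857 0.3669 0.031 ]
scene grey [194.3988  31.9754] [ 176   11   38   43 1136] [ 0.356  -0.7133  0.022 ]
scene grey [277.328  241.8674] [ 254  221   49   43 1637] [0.5008 0.2018 0.022 ]
scene grey [128.6443 269.635 ] [ 109  251   40   38 1178] [0.8729 0.0951 0.022 ]
```

View pics/crop.png

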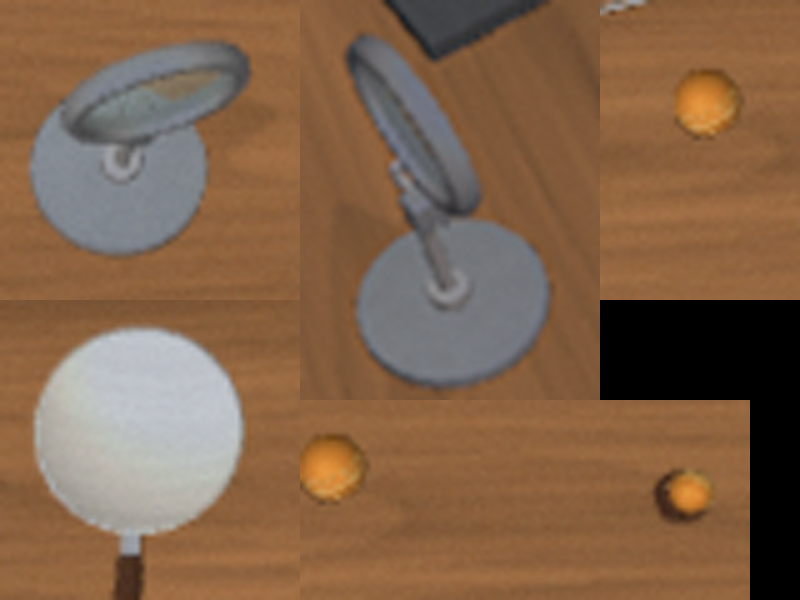

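The crops show the upright lens (yawed somewhat), its foot, the larger ball at top (295.5,197.6), and the aluminium dish at (207,201) with its handle toward the robot. I'll move over the dish and fit the magnifier pose from these pictures.

Request:
arm_command(rows=[-34.8,-20.1,-5,-0.368,8.5,-34.8,-20.1,-5,-0.368,8.5,-34.8,-20.1,-5,-0.368,8.5,-34.8,-20.1,-5,-0.368,8.5,-34.8,-20.1,-5,-0.368,8.5,-34.8,-20.1,-5,-0.368,8.5,-34.8,-20.1,-5,-0.368,8.5,-34.8,-20.1,-5,-0.368,8.5])

```text
time: 1.7
tcp_pos: [0.4422, 0.21, 0.2801]
orientation: [[-1.0, -0.0, 0.001], [-0.0, 1.0, 0.0], [-0.001, 0.0, -1.0]]
wrist_force: [-0.1, 0.2, 0.5]
opening: 0.0853
grasp_force: 0.0
```

```bash
cat > mag.py <<'E'
from h import *
from scipy.optimize import minimize
np.set_printoptions(precision=4,suppress=True)
ims={"top":cv2.imread("pics/top.png"),"scene":cv2.imread("pics/scene.png")}
box={"top":(290*1,100,345,160),"scene":(125,130,200,220)}
box["top"]=(275,98,335,158);box["scene"]=(135,135,195,215)
F=4;mask={};cals={n:cal(n) for n in ims}
for n in ims:
    x0,y0,x1,y1=box[n]; im=cv2.resize(ims[n],(512*F,384*F),interpolation=cv2.INTER_CUBIC)
    h=cv2.cvtColor(im,cv2.COLOR_BGR2HSV)
    m=((h[...,1]<85)).astype(np.uint8)
    if n=="top": m[:, :]=m
    mask[n]=m[y0*F:y1*F,x0*F:x1*F]
    k,l,s,c=cv2.connectedComponentsWithStats(mask[n]);mask[n]=(l==1+np.argmax(s[1:,4])).astype(np.uint8)
    mask[n]=cv2.morphologyEx(mask[n],cv2.MORPH_CLOSE,np.ones((5,5)))
t=np.linspace(0,2*np.pi,60)
def render(n,p):
    K,c0,R,_=cals[n];x0,y0,x1,y1=box[n]
    o=np.zeros_like(mask[n]);c,s=np.cos(p[2]),np.sin(p[2]);Rm=np.array([[c,-s,0],[s,c,0],[0,0,1]])
    ring=np.vstack([np.c_[0*t+d,.0525*np.cos(t),.165+.0525*np.sin(t)] for d in(-.007,.007)])
    foot=np.vstack([np.c_[.012+.055*np.cos(t),.055*np.sin(t),0*t+z] for z in(0,.014)])
    post=np.array([[x,y,z] for x in(.008,.016) for y in(-.004,.004) for z in(.01,.11)])
    for q in(ring,foot,post):
        w=q@Rm.T+[p[0],p[1],0]; v=((w-c0)@R)*[1,-1,-1]@K.T; v=v[:,:2]/v[:,2:]
        v=((v-[x0,y0]+.5)*F*16).astype(np.int32)
        cv2.fillConvexPoly(o,cv2.convexHull(v),1,shift=4)
    return o
def cost(p,off=None): return sum((render(n,p)!=mask[n]).mean() for n in ims)
best=min((minimize(cost,[.68,-.075,y],method="Nelder-Mead",options=dict(initial_simplex=[[.68,-.075,y],[.7,-.075,y],[.68,-.06,y],[.68,-.075,y+.2]])) for y in(-.4,-.1,.2,.5)),key=lambda r:r.fun)
print("mag x y yaw(deg)",best.x[:2],np.degrees(best.x[2]),best.fun,[mask[n].mean() for n in ims])
for y in(-20,-10,0,10,20): print(y,min(minimize(lambda q:cost([q[0],q[1],np.radians(y)]),best.x[:2],method="Nelder-Mead",options=dict(initial_simplex=best.x[:2]+np.array([[0,0],[.01,0],[0,.01]]))).fun for _ in[0]))
E
python3 mag.py
python3 - <<'E'
from h import *
s=bot.observe();print(s["time"],s["tcp_pos"],s["orientation"],s["joint_positions"])
a=bot.read_camera("wrist");save(a,"w1.png")
E
```

```text
mag x y yaw(deg) [ 0.7003 -0.0862] 11.722851145558689 0.03790364583333333 [np.float64(0.35387152777777775), np.float64(0.32678385416666667)]
-20 0.14112847222222222
-10 0.12147569444444445
0 0.09306857638888888
10 0.04238715277777778
20 0.06787326388888888
1.7 [0.44217234 0.20995405 0.28011117] [[-9.99999676e-01 -1.64145322e-04  7.88028210e-04]
 [-1.63872826e-04  9.99999927e-01  3.45846850e-04]
 [-7.88084921e-04  3.45717602e-04 -9.99999630e-01]] [ 1.23094165e+01  6.75516249e+00  9.11327548e+01  9.82843069e-03
  8.20637457e+01 -7.77013334e+01]
```

View pics/w1.png

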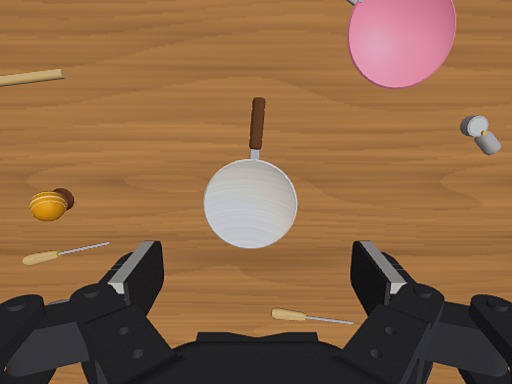

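The wrist view shows the dish centred at (251,203), its handle from (255,150) to (259,98), and the banded ball at (48,206) on its stand. I'll measure both from it.

```bash
python3 - <<'E'
from h import *
np.set_printoptions(precision=4,suppress=True)
a=cv2.imread("pics/w1.png");h=cv2.cvtColor(a,cv2.COLOR_BGR2HSV)
m=((h[...,1]<70)&(h[...,2]>110)).astype(np.uint8);m[:,:190]=0;m[:,310:]=0;m[:100]=0;m[260:]=0
m=cv2.morphologyEx(m,cv2.MORPH_OPEN,np.ones((15,15)))
c=max(cv2.findContours(m,0,1)[0],key=cv2.contourArea).reshape(-1,2)
P=np.array([onz("wrist",q,.025)[:2] for q in c])
A=np.c_[2*P,np.ones(len(P))];s=np.linalg.lstsq(A,(P**2).sum(1),rcond=None)[0]
C=s[:2];print("dish",C,"r",np.sqrt(s[2]+C@C))
m=(h[...,2]<125).astype(np.uint8);m[:,:240]=0;m[:,275:]=0;m[:92]=0;m[153:]=0
c=max(cv2.findContours(m,0,1)[0],key=cv2.contourArea);print("handle box",cv2.minAreaRect(c),cv2.boundingRect(c))
H=np.array([onz("wrist",q,.026)[:2] for q in c.reshape(-1,2)]).mean(0);H=onz("wrist",cv2.minAreaRect(c)[0],.026)[:2]
print("H",H,np.linalg.norm(H-C),"ang",np.degrees(np.arctan2(*(H-C)[::-1])))
[vx,vy,x,y]=cv2.fitLine(c,2,0,.01,.01).ravel();p1=onz("wrist",[x,y],.026);p2=onz("wrist",[x+30*vx,y+30*vy],.026);d=(p2-p1);print("axis",np.degrees(np.arctan2(d[1],d[0])))
m=((h[...,0]<22)&(h[...,1]>200)&(h[...,2]>130)).astype(np.uint8);m[:,90:]=0;m[:180]=0;m[235:]=0
c=max(cv2.findContours(m,0,1)[0],key=cv2.contourArea);(u,r)=cv2.minEnclosingCircle(c);print("ball",u,r,onz("wrist",u,.031))
E
```

```text
dish [0.5078 0.1941] r 0.061548564371325644
handle box ((256.5450744628906, 123.00410461425781), (13.037149429321289, 52.23912811279297), 5.19442892074585) (249, 97, 17, 53)
H [0.4017 0.2035] 0.10652577547790151 ang 174.95274817596157
axis 174.74445494115616
ball (47.5, 209.0) 16.620868682861328 [ 0.5101 -0.0707  0.031 ]
```

Request:
arm_command(rows=[-5,-26.3,13,0,8.5,-5,-26.3,13,0,8.5,-5,-26.3,13,0,8.5,-5,-26.3,13,0,8.5,-5,-26.3,13,0,8.5,-5,-26.3,13,0,8.5,-5,-26.3,13,0,8.5,-5,-26.3,13,0,8.5])

```text
time: 2.55
tcp_pos: [0.4909, -0.0518, 0.149]
orientation: [[-1.0, 0.003, -0.002], [0.003, 1.0, 0.001], [0.002, 0.001, -1.0]]
wrist_force: [-0.3, 0.5, 0.2]
opening: 0.0853
grasp_force: 0.0
```

Request:
arm_command(rows=[0,0,0,0,8.5,0,0,0,0,8.5])

```text
time: 2.75
tcp_pos: [0.4915, -0.0501, 0.1503]
orientation: [[-1.0, -0.002, 0.001], [-0.002, 1.0, -0.0], [-0.001, -0.0, -1.0]]
wrist_force: [-0.1, -0.4, 1.4]
opening: 0.0851
grasp_force: 0.0
```

```bash
python3 - <<'E'
from h import *
np.set_printoptions(precision=4,suppress=True)
s=bot.observe();print(s["time"],s["tcp_pos"])
a=bot.read_camera("wrist");save(a,"w2.png")
h=cv2.cvtColor(a,cv2.COLOR_RGB2HSV)
m=((h[...,0]<22)&(h[...,1]>190)&(h[...,2]>130)).astype(np.uint8)
m=cv2.morphologyEx(m,cv2.MORPH_OPEN,np.ones((5,5)))
for c in cv2.findContours(m,0,1)[0]:
    if cv2.contourArea(c)>300:
        u,r=cv2.minEnclosingCircle(c);print(u,r,cv2.contourArea(c),onz("wrist",u,.031))
print(bot.spot_in("wrist","ball")[:2],bot.observe()["tcp_pos"])
E
```

```text
2.75 [ 0.4915 -0.0501  0.1503]
(246.5, 202.0) 20.573139190673828 770.0 [ 0.5043 -0.0587  0.031 ]
[{'position': [242.1, 195.0], 'confidence': 0.6}] [ 0.4915 -0.0501  0.1503]
```

View pics/w2.png

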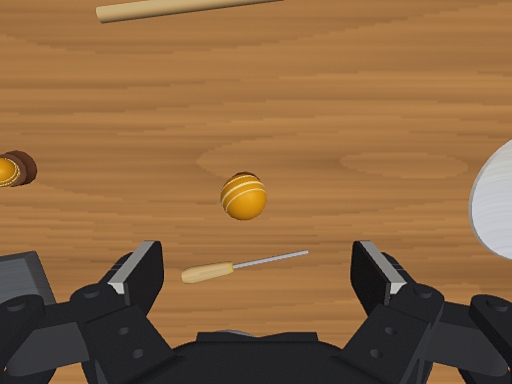

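The ball is at (244,196) in the wrist view, giving about (0.499, -0.062), which agrees with the fixed cameras. I'll go down and grasp.

Request:
arm_command(rows=[-0.8,-1.2,5,0,8,-0.8,-1.2,9,0,7,-0.8,-1.2,12,0,6.5,-0.8,-1.2,13.1,0,6.5,-0.8,-1.2,13.1,0,6.5,-0.8,-1.2,13.1,0,6.5,-0.8,-1.2,13.1,0,5,-0.8,-1.2,13.1,0,5])

```text
time: 3.65
tcp_pos: [0.5005, -0.0636, 0.0201]
orientation: [[-1.0, -0.0, 0.003], [-0.0, 1.0, -0.001], [-0.003, -0.001, -1.0]]
wrist_force: [-0.7, -0.5, -0.0]
opening: 0.0503
grasp_force: 0.0
```

Request:
arm_command(rows=[0,0,0,0,4.2,0,0,0,0,4.2,0,0,0,0,3,0,0,0,0,3,0,0,0,0,3,0,0,0,0,3])

```text
time: 4.25
tcp_pos: [0.4997, -0.0634, 0.0193]
orientation: [[-1.0, -0.0, 0.001], [-0.0, 1.0, -0.0], [-0.001, -0.0, -1.0]]
wrist_force: [-0.4, 1.4, 7.2]
opening: 0.0373
grasp_force: 59.2
```

Opening 37 mm with 59 N on the pads. I'll lift a little and look.

Request:
arm_command(rows=[0,0,-1,0,3,0,0,-2,0,3,0,0,-4,0,3,0,0,-7,0,3,0,0,-7,0,3,0,0,-7,0,3])

```text
time: 4.85
tcp_pos: [0.4998, -0.0635, 0.0896]
orientation: [[-1.0, -0.0, 0.002], [-0.0, 1.0, -0.001], [-0.002, -0.001, -1.0]]
wrist_force: [0.1, -0.2, -0.6]
opening: 0.0372
grasp_force: 60.1
```

```bash
python3 - <<'E'
from h import *
np.set_printoptions(precision=4,suppress=True)
s=bot.observe();print(s["time"],s["tcp_pos"],s["opening"],s["grasp_force"])
a=bot.read_camera("wrist");b=bot.read_camera("scene")
C=np.zeros((400,800,3),np.uint8);C[:,:400]=cv2.resize(a[184:384,156:356],(400,400))
u=proj("scene",s["tcp_pos"]).astype(int);print(u)
C[:,400:]=cv2.resize(b[u[1]-50:u[1]+50,u[0]-50:u[0]+50],(400,400),interpolation=cv2.INTER_CUBIC);save(C,"g.png")
E
```

```text
4.85 [ 0.4998 -0.0635  0.0896] 0.03722155465006664 60.13541221618652
[232 155]
```

View pics/g.png

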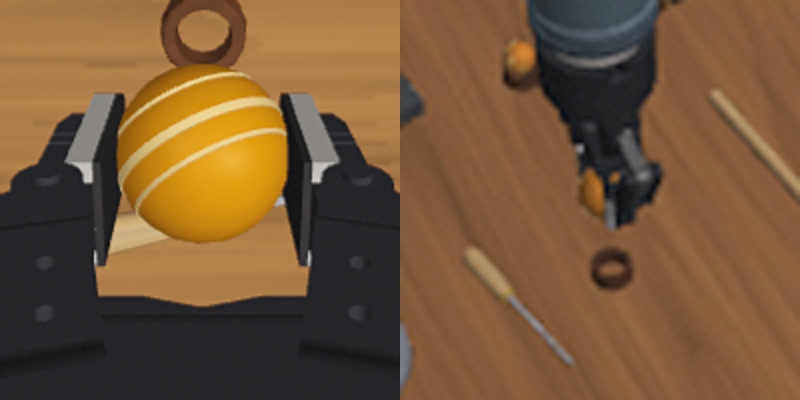

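The ball is held squarely and the stand stayed put. I'll carry it high above the dish, settle, and re-measure the dish from a still pose.

Request:
arm_command(rows=[0,2,-4,0,3,0,6,-8,0,3,0,10,-12,0,3,0,14,-16,0,3,0,18,-19,0,3,0,22,-19,0,3,0,26.35,-19,0,3,0,26.35,-19,0,3])

```text
time: 5.75
tcp_pos: [0.498, 0.2059, 0.2778]
orientation: [[-1.0, -0.007, -0.001], [-0.007, 1.0, 0.003], [0.001, 0.003, -1.0]]
wrist_force: [-0.5, -0.6, -1.1]
opening: 0.0369
grasp_force: 60.5
```

Request:
arm_command(rows=[0,0,0,0,3,0,0,0,0,3,0,0,0,0,3])

```text
time: 6.05
tcp_pos: [0.4992, 0.1988, 0.2778]
orientation: [[-1.0, 0.002, -0.001], [0.002, 1.0, -0.001], [0.001, -0.001, -1.0]]
wrist_force: [0.1, 0.2, -0.6]
opening: 0.037
grasp_force: 60.5
```

```bash
cat > dish.py <<'E'
from h import *
np.set_printoptions(precision=4,suppress=True)
s=bot.observe();print(s["time"],s["tcp_pos"],s["opening"])
a=bot.read_camera("wrist");save(a,"w3.png");h=cv2.cvtColor(a,cv2.COLOR_RGB2HSV)
m=((h[...,1]<70)&(h[...,2]>110)).astype(np.uint8);m[:,:170]=0;m[:,340:]=0;m[225:]=0
m=cv2.morphologyEx(m,cv2.MORPH_OPEN,np.ones((15,15)))
c=max(cv2.findContours(m,0,1)[0],key=cv2.contourArea);print("bbox",cv2.boundingRect(c))
c=c.reshape(-1,2)
P=np.array([onz("wrist",q,.025)[:2] for q in c])
A=np.c_[2*P,np.ones(len(P))];q=np.linalg.lstsq(A,(P**2).sum(1),rcond=None)[0]
C=q[:2];print("dish",C,"r",np.sqrt(q[2]+C@C))
ball=(257.5,260.5)
p=onz("wrist",ball,s["tcp_pos"][2]+.0117);print("ball now",p)
for n in("top","scene"):
    b=bot.read_camera(n);h=cv2.cvtColor(b,cv2.COLOR_RGB2HSV)
    u=proj(n,[*C,.02]);print(n,"dish projects",u)
E
python3 dish.py; python3 - <<'E'
from h import *
from scipy.optimize import least_squares
# rim circle fit in the first top and scene pictures
for n in("top","scene"):
    a=cv2.resize(cv2.imread(f"pics/{n}.png"),(512,384),interpolation=cv2.INTER_AREA);h=cv2.cvtColor(a,cv2.COLOR_BGR2HSV)
    m=((h[...,1]<70)&(h[...,2]>110)).astype(np.uint8);m=cv2.morphologyEx(m,cv2.MORPH_OPEN,cv2.getStructuringElement(2,(13,13)))
    for c in cv2.findContours(m,0,1)[0]:
        x,y,w,hh=cv2.boundingRect(c); u=proj(n,[.5,.2,.02])
        if abs(x+w/2-u[0])<15 and abs(y+hh/2-u[1])<15:
            P=np.array([onz(n,q,.025)[:2] for q in c.reshape(-1,2)]);A=np.c_[2*P,np.ones(len(P))];q=np.linalg.lstsq(A,(P**2).sum(1),rcond=None)[0]
            print(n,q[:2],np.sqrt(q[2]+q[:2]@q[:2]))
E
```

```text
6.05 [0.4992 0.1988 0.2778] 0.036979772387649906
bbox (210, 113, 98, 97)
dish [0.5013 0.2015] r 0.061510012743694054
ball now [0.4998 0.1992 0.2895]
top dish projects [206.2227 200.4509]
scene dish projects [277.0643 242.1488]
top [0.50028323 0.19774648] 0.061116200425520385
scene [0.50128526 0.20108781] 0.06148706742473436
```

Dish at (0.501, 0.200), essentially under the ball. Lowering.

Request:
arm_command(rows=[-0.15,0.15,3,0,3,-0.15,0.15,7,0,3,-0.15,0.15,11,0,3,-0.15,0.15,15,0,3,-0.15,0.15,19,0,3,-0.15,0.15,22,0,3,-0.15,0.15,24,0,3,-0.15,0.15,24.5,0,3])

```text
time: 7.0
tcp_pos: [0.4991, 0.2006, 0.0311]
orientation: [[-1.0, 0.001, -0.005], [0.001, 1.0, -0.001], [0.005, -0.001, -1.0]]
wrist_force: [-0.4, 0.5, -1.2]
opening: 0.0368
grasp_force: 60.6
```

Request:
arm_command(rows=[0,0,0.4,0,3,0,0,0.8,0,3,0,0,1.1,0,3,0,0,1.2,0,3,0,0,1.25,0,3,0,0,1.25,0,3])

```text
time: 7.6
tcp_pos: [0.5009, 0.2018, 0.0214]
orientation: [[-1.0, -0.0, 0.001], [-0.0, 1.0, 0.0], [-0.001, 0.0, -1.0]]
wrist_force: [1.1, 1.0, -0.9]
opening: 0.0373
grasp_force: 60.6
```

Request:
arm_command(rows=[0,0,0.05,0,3,0,0,0.1,0,3,0,0,0.15,0,3,0,0,0.15,0,3,0,0,0.15,0,3])

```text
time: 8.1
tcp_pos: [0.5007, 0.2017, 0.0195]
orientation: [[-1.0, -0.0, -0.0], [-0.0, 1.0, -0.0], [0.0, -0.0, -1.0]]
wrist_force: [0.5, 0.3, -0.9]
opening: 0.037
grasp_force: 60.6
```

Request:
arm_command(rows=[0,0,0.05,0,3,0,0,0.1,0,3,0,0,0.1,0,3,0,0,0.1,0,3])

```text
time: 8.5
tcp_pos: [0.5009, 0.2017, 0.0188]
orientation: [[-1.0, -0.0, 0.0], [-0.0, 1.0, 0.0], [-0.0, 0.0, -1.0]]
wrist_force: [-0.3, 0.9, 2.8]
opening: 0.0373
grasp_force: 60.8
```

Contact felt (about 3 N up). Releasing, then straight up.

Request:
arm_command(rows=[0,0,0,0,3.9,0,0,0,0,4.2,0,0,0,0,4.6,0,0,0,0,5,0,0,-0.2,0,5.4,0,0,-0.6,0,5.8,0,0,-1.5,0,5.8,0,0,-3,0,5.8])

```text
time: 9.3
tcp_pos: [0.5001, 0.2016, 0.0487]
orientation: [[-1.0, -0.0, -0.002], [-0.0, 1.0, -0.0], [0.002, -0.0, -1.0]]
wrist_force: [-0.1, 0.2, 0.8]
opening: 0.0579
grasp_force: 0.0
```

Request:
arm_command(rows=[0,0,-4,0,6,0,0,-8,0,6,0,0,-12,0,6,0,0,-16,0,6,0,0,-18,0,6,0,0,-18,0,6,0,0,-18,0,6,0,0,-18,0,6])

```text
time: 10.1
tcp_pos: [0.4997, 0.2015, 0.2271]
orientation: [[-1.0, -0.0, -0.003], [-0.0, 1.0, -0.001], [0.003, -0.001, -1.0]]
wrist_force: [-0.5, 0.2, -0.2]
opening: 0.0602
grasp_force: 0.0
```

```bash
cat > d2.py <<'E'
from h import *
np.set_printoptions(precision=4,suppress=True)
s=bot.observe();print(s["time"],s["tcp_pos"],s["joint_positions"])
a=bot.read_camera("wrist");save(a,"w4.png");h=cv2.cvtColor(a,cv2.COLOR_RGB2HSV)
m=((h[...,0]<22)&(h[...,1]>190)&(h[...,2]>130)).astype(np.uint8);m=cv2.morphologyEx(m,cv2.MORPH_OPEN,np.ones((5,5)))
for c in cv2.findContours(m,0,1)[0]:
    if cv2.contourArea(c)>300: u,r=cv2.minEnclosingCircle(c);print("ball",u,r,onz("wrist",u,.03))
w=((h[...,1]<70)&(h[...,2]>110)).astype(np.uint8);w[:,:150]=0;w[:,360:]=0;w[240:]=0
w=cv2.morphologyEx(w|m,cv2.MORPH_CLOSE,np.ones((9,9)));w=cv2.morphologyEx(w,cv2.MORPH_OPEN,np.ones((15,15)))
c=max(cv2.findContours(w,0,1)[0],key=cv2.contourArea);print(cv2.boundingRect(c))
P=np.array([onz("wrist",q,.025)[:2] for q in c.reshape(-1,2) if q[1]<235]);A=np.c_[2*P,np.ones(len(P))];q=np.linalg.lstsq(A,(P**2).sum(1),rcond=None)[0]
C=q[:2];print("dish",C,np.sqrt(q[2]+C@C))
b=(h[...,2]<125).astype(np.uint8);b[:,:225]=0;b[:,295:]=0;b[cv2.boundingRect(c)[1]-3:]=0
c=max(cv2.findContours(b,0,1)[0],key=cv2.contourArea);H=onz("wrist",cv2.minAreaRect(c)[0],.026)[:2];d=(H-C)
u=d/np.hypot(*d);print(cv2.boundingRect(c),"H",H,np.hypot(*d),"ang",np.degrees(np.arctan2(d[1],d[0])),"grip",C+.092*u)
[vx,vy,x,y]=cv2.fitLine(c,2,0,.01,.01).ravel();d=onz("wrist",[x,y],.026)-onz("wrist",[x+30*vx,y+30*vy],.026);print("axis",np.degrees(np.arctan2(d[1],d[0])))
E
python3 d2.py
```

```text
10.1 [0.4997 0.2015 0.2271] [ 10.0942  13.9252  89.7309  -0.0029  76.5018 -79.9165]
ball (259.0, 176.0) 15.652576446533203 [0.5055 0.2042 0.03  ]
(201, 114, 111, 110)
dish [0.5009 0.2013] 0.06141848193919371
(256, 37, 20, 66) H [0.3954 0.2102] 0.10591884928222503 ang 175.13048129177216 grip [0.4093 0.2091]
axis -5.021757791054544
```

View pics/w4.png

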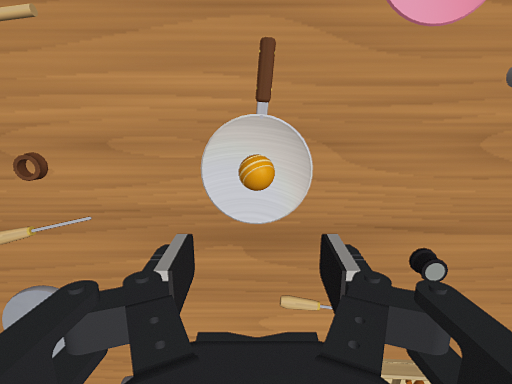

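The ball rests in the middle of the dish at (257,172); the handle runs from (262,103) to (267,38), pointing 175°. Going to the handle with a 4.9° turn.

Request:
arm_command(rows=[3,0.3,3,0.03,6,6,0.5,7,0.06,6,9.04,0.76,11,0.0855,5,9.04,0.76,15,0.0855,5,9.04,0.76,17,0.0855,4.5,9.04,0.76,17,0.0855,4,9.04,0.76,17,0.0855,4,9.04,0.76,17,0.0855,4])

```text
time: 10.95
tcp_pos: [0.4114, 0.2095, 0.0594]
orientation: [[-0.996, 0.085, 0.002], [0.085, 0.996, 0.0], [-0.002, 0.001, -1.0]]
wrist_force: [-0.1, 0.1, 0.7]
opening: 0.0397
grasp_force: 0.0
```

Request:
arm_command(rows=[0,0,0,0,4])

```text
time: 11.05
tcp_pos: [0.4115, 0.2095, 0.0597]
orientation: [[-0.996, 0.085, 0.003], [0.085, 0.996, 0.001], [-0.002, 0.001, -1.0]]
wrist_force: [-0.5, -0.7, 0.0]
opening: 0.0399
grasp_force: 0.0
```

```bash
python3 - <<'E'
from h import *
np.set_printoptions(precision=4,suppress=True)
s=bot.observe();p=s["tcp_pos"];print(p)
R=s["orientation"];d=R.T@(np.array([.4093,.2091,.005])-p);print("tool shift cm",d*100, "turn",np.radians(np.degrees(np.arctan2(R[1,0],R[0,0]))%360-175.1))
E
```

```text
[0.4115 0.2095 0.0597]
tool shift cm [ 0.2304 -0.0642  5.4705] turn 9.917897649363666e-05
```

Request:
arm_command(rows=[0.2,-0.05,1.5,0,4,0.2,-0.05,3,0,4,0.2,-0.05,4.5,0,4,0.2,-0.05,5.2,0,4,0.2,-0.05,5.4,0,4,0.2,-0.05,5.4,0,4,0.2,-0.05,5.4,0,4])

```text
time: 11.75
tcp_pos: [0.4089, 0.2091, 0.0052]
orientation: [[-0.996, 0.085, 0.001], [0.085, 0.996, 0.0], [-0.001, 0.0, -1.0]]
wrist_force: [0.0, -0.3, 0.1]
opening: 0.0397
grasp_force: 0.0
```

Request:
arm_command(rows=[0,0,0,0,3.5,0,0,0,0,2.8,0,0,0,0,2.3,0,0,0,0,2.0,0,0,0,0,1.8,0,0,0,0,1.6,0,0,0,0,1.4,0,0,0,0,1])

```text
time: 12.55
tcp_pos: [0.4083, 0.209, 0.0046]
orientation: [[-0.996, 0.085, 0.0], [0.085, 0.996, 0.0], [-0.0, 0.0, -1.0]]
wrist_force: [-0.4, 0.6, 2.0]
opening: 0.0145
grasp_force: 58.8
```

Request:
arm_command(rows=[0,0,0,0,0.8,0,0,0,0,0.8,0,0,0,0,0.8])

```text
time: 12.85
tcp_pos: [0.4082, 0.209, 0.0046]
orientation: [[-0.996, 0.085, -0.0], [0.085, 0.996, 0.0], [0.0, 0.0, -1.0]]
wrist_force: [-1.1, 1.7, 2.3]
opening: 0.0148
grasp_force: 58.8
```

Gripped. Lifting gently.

Request:
arm_command(rows=[0,0,-0.2,0,0.8,0,0,-0.6,0,0.8,0,0,-1.2,0,0.8,0,0,-2,0,0.8,0,0,-3,0,0.8,0,0,-4,0,0.8,0,0,-5,0,0.8,0,0,-6,0,0.8])

```text
time: 13.65
tcp_pos: [0.4084, 0.209, 0.0656]
orientation: [[-0.996, 0.085, 0.001], [0.085, 0.996, 0.0], [-0.001, 0.0, -1.0]]
wrist_force: [-0.1, -0.5, -3.0]
opening: 0.0153
grasp_force: 58.5
```

Request:
arm_command(rows=[0,0,-1,0,0.8,0,0,-2,0,0.8,0,0,-3,0,0.8,0,0,-4,0,0.8,0,0,-5,0,0.8,0,0,-6,0,0.8,0,0,-6.8,0,0.8,0,0,-7.2,0,0.8])

```text
time: 14.45
tcp_pos: [0.4087, 0.2091, 0.1375]
orientation: [[-0.996, 0.085, 0.001], [0.085, 0.996, 0.0], [-0.001, 0.0, -1.0]]
wrist_force: [-0.2, -0.8, -2.3]
opening: 0.015
grasp_force: 58.5
```

Request:
arm_command(rows=[0,0,-0.2,0,0.8,0,0,-0.3,0,0.8,0,0,-0.3,0,0.8,0,0,-0.3,0,0.8,0,0,-0.3,0,0.8,0,0,-0.3,0,0.8])

```text
time: 15.05
tcp_pos: [0.4082, 0.2089, 0.1393]
orientation: [[-0.996, 0.085, -0.0], [0.085, 0.996, -0.0], [0.0, -0.0, -1.0]]
wrist_force: [-0.4, 0.2, -1.4]
opening: 0.015
grasp_force: 58.5
```

```bash
python3 - <<'E'
from h import *
np.set_printoptions(precision=4,suppress=True)
s=bot.observe();p=s["tcp_pos"];print(s["time"],p,s["orientation"],s["opening"])
a=bot.read_camera("wrist");b=bot.read_camera("scene")
C=np.zeros((384,800,3),np.uint8);C[:,:400]=a[:,56:456]
u=proj("scene",p).astype(int);print(u);x,y=max(0,u[0]-50),max(0,u[1]-50)
C[:,400:]=cv2.resize(b[y:y+96,x:x+100],(400,384),interpolation=cv2.INTER_CUBIC);save(C,"l.png")
h=cv2.cvtColor(a,cv2.COLOR_RGB2HSV);m=((h[...,0]<22)&(h[...,1]>190)&(h[...,2]>130)).astype(np.uint8);m=cv2.morphologyEx(m,cv2.MORPH_OPEN,np.ones((5,5)))
for c in cv2.findContours(m,0,1)[0]:
    if cv2.contourArea(c)>300: print(cv2.boundingRect(c))
a=175.1;c=np.array([np.cos(np.radians(a)),np.sin(np.radians(a)),0])
for k in(0,.06,-.06): print(proj("wrist",p-.092*c+c*k+[0,0,.035-.0047 if k==0 else .02]))
print(proj("scene",p-.092*c+[0,0,.0254]))
h=cv2.cvtColor(b,cv2.COLOR_RGB2HSV);m=((h[...,0]<18)&(h[...,1]>170)&(h[...,2]>110)).astype(np.uint8)
for q in cv2.findContours(m,0,1)[0]:
    if cv2.contourArea(q)>30: print("scene",cv2.boundingRect(q))
E
```

```text
15.05 [0.4082 0.2089 0.1393] [[-0.9964  0.0852 -0.0005]
 [ 0.0852  0.9964 -0.0001]
 [ 0.0005 -0.0001 -1.    ]] 0.015041625942727668
[314 207]
[256.7729 454.5304]
[256.688  332.0521]
[256.7877 515.4807]
[280.3386 215.7684]
scene (179, 329, 8, 8)
scene (274, 209, 14, 15)
scene (164, 118, 11, 9)
```

View pics/l.png

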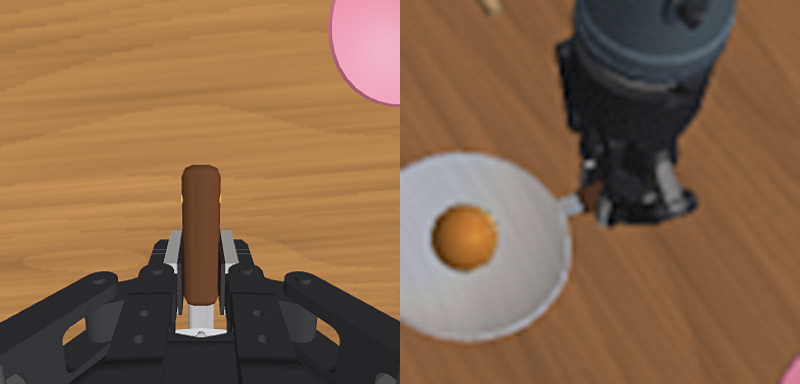

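The dish is level with the ball at its middle: it shows at (281,216.5) in the scene view against (280,216) predicted. I'll plan the carry with 0.8 s ramps, matched to the ball's roughly 0.8 s rolling period.

```bash
cat > plan.py <<'E'
from h import *
N=32
v=np.r_[np.linspace(.0625,.9375,8),np.ones(N-16),np.linspace(.9375,.0625,8)];S=np.r_[0,np.cumsum(v)/v.sum()]
def rows(poses,g=.8):
    for k in range(0,N,8):
        x0,y0,a0=poses[k];r=[]
        for x,y,a in poses[k+1:k+9]:
            dx,dy=x-x0,y-y0;tx=np.array([np.cos(a0),np.sin(a0)]);ty=np.array([np.sin(a0),-np.cos(a0)])
            r+=[round(100*(dx*tx[0]+dy*tx[1]),2),round(100*(dx*ty[0]+dy*ty[1]),2),0,round(a0-a,4),g]
        print(r)
E
python3 - <<'E'
from plan import *
s=bot.observe();R=s["orientation"];p=s["tcp_pos"];print(p)
a0=np.arctan2(R[1,0],R[0,0])%(2*np.pi);m=np.radians(11.72);n=np.array([np.cos(m),np.sin(m)])
ball=np.array([.7003,-.0862])-.11*n;b0=p[:2]-.093*np.array([np.cos(a0),np.sin(a0)]);a1=np.pi+m
P=[]
for q in S:
    a=a0+(a1-a0)*q;b=b0+(ball-b0)*q;P.append([*(b+.093*np.array([np.cos(a),np.sin(a)])),a])
print(ball,P[-1]);rows(P)
E
```

```text
[0.4082244  0.20894314 0.13938078]
[ 0.59259328 -0.1085442 ] [np.float64(0.5015321511362956), np.float64(-0.12743520653635096), np.float64(3.3461452419235287)]
[np.float64(-0.03), np.float64(-0.09), 0, np.float64(-0.0008), 0.8, np.float64(-0.12), np.float64(-0.34), 0, np.float64(-0.003), 0.8, np.float64(-0.28), np.float64(-0.77), 0, np.float64(-0.0068), 0.8, np.float64(-0.49), np.float64(-1.36), 0, np.float64(-0.0121), 0.8, np.float64(-0.77), np.float64(-2.13), 0, np.float64(-0.0189), 0.8, np.float64(-1.11), np.float64(-3.07), 0, np.float64(-0.0272), 0.8, np.float64(-1.51), np.float64(-4.18), 0, np.float64(-0.037), 0.8, np.float64(-1.97), np.float64(-5.46), 0, np.float64(-0.0483), 0.8]
[np.float64(-0.43), np.float64(-1.39), 0, np.float64(-0.0121), 0.8, np.float64(-0.86), np.float64(-2.77), 0, np.float64(-0.0242), 0.8, np.float64(-1.29), np.float64(-4.16), 0, np.float64(-0.0362), 0.8, np.float64(-1.73), np.float64(-5.55), 0, np.float64(-0.0483), 0.8, np.float64(-2.16), np.float64(-6.94), 0, np.float64(-0.0604), 0.8, np.float64(-2.6), np.float64(-8.32), 0, np.float64(-0.0725), 0.8, np.
[... 505 characters left out ...]
0, np.float64(-0.0725), 0.8, np.float64(-2.17), np.float64(-9.96), 0, np.float64(-0.0845), 0.8, np.float64(-2.48), np.float64(-11.38), 0, np.float64(-0.0966), 0.8]
[np.float64(-0.17), np.float64(-1.36), 0, np.float64(-0.0113), 0.8, np.float64(-0.31), np.float64(-2.53), 0, np.float64(-0.0211), 0.8, np.float64(-0.43), np.float64(-3.52), 0, np.float64(-0.0294), 0.8, np.float64(-0.54), np.float64(-4.34), 0, np.float64(-0.0362), 0.8, np.float64(-0.62), np.float64(-4.97), 0, np.float64(-0.0415), 0.8, np.float64(-0.67), np.float64(-5.42), 0, np.float64(-0.0453), 0.8, np.float64(-0.71), np.float64(-5.69), 0, np.float64(-0.0476), 0.8, np.float64(-0.72), np.float64(-5.78), 0, np.float64(-0.0483), 0.8]
```

Request:
arm_command(rows=[-0.03,-0.09,0,-0.001,0.8,-0.12,-0.34,0,-0.003,0.8,-0.28,-0.77,0,-0.007,0.8,-0.49,-1.36,0,-0.012,0.8,-0.77,-2.13,0,-0.019,0.8,-1.11,-3.07,0,-0.027,0.8,-1.51,-4.18,0,-0.037,0.8,-1.97,-5.46,0,-0.048,0.8])

```text
time: 15.95
tcp_pos: [0.4234, 0.152, 0.1396]
orientation: [[-0.999, 0.037, 0.0], [0.037, 0.999, -0.0], [-0.0, -0.0, -1.0]]
wrist_force: [0.3, 0.6, -2.6]
opening: 0.0149
grasp_force: 58.5
```

Request:
arm_command(rows=[-0.43,-1.39,0,-0.012,0.8,-0.86,-2.77,0,-0.024,0.8,-1.29,-4.16,0,-0.036,0.8,-1.73,-5.55,0,-0.048,0.8,-2.16,-6.94,0,-0.06,0.8,-2.6,-8.32,0,-0.072,0.8,-3.04,-9.71,0,-0.085,0.8,-3.48,-11.1,0,-0.097,0.8])

```text
time: 16.75
tcp_pos: [0.454, 0.0393, 0.1396]
orientation: [[-0.998, -0.06, 0.0], [-0.06, 0.998, -0.0], [-0.0, -0.0, -1.0]]
wrist_force: [-0.3, -0.8, -2.5]
opening: 0.0148
grasp_force: 58.5
```

Request:
arm_command(rows=[-0.31,-1.42,0,-0.012,0.8,-0.61,-2.85,0,-0.024,0.8,-0.92,-4.27,0,-0.036,0.8,-1.23,-5.69,0,-0.048,0.8,-1.54,-7.11,0,-0.06,0.8,-1.85,-8.54,0,-0.072,0.8,-2.17,-9.96,0,-0.085,0.8,-2.48,-11.38,0,-0.097,0.8])

```text
time: 17.55
tcp_pos: [0.4854, -0.0729, 0.1395]
orientation: [[-0.988, -0.157, -0.0], [-0.157, 0.988, -0.0], [0.0, -0.0, -1.0]]
wrist_force: [0.3, 0.3, -2.4]
opening: 0.0145
grasp_force: 58.5
```

Request:
arm_command(rows=[-0.17,-1.36,0,-0.011,0.8,-0.31,-2.53,0,-0.021,0.8,-0.43,-3.52,0,-0.029,0.8,-0.54,-4.34,0,-0.036,0.8,-0.62,-4.97,0,-0.041,0.8,-0.67,-5.42,0,-0.045,0.8,-0.71,-5.69,0,-0.047,0.8,-0.72,-5.78,0,-0.048,0.8])

```text
time: 18.35
tcp_pos: [0.5016, -0.1275, 0.1395]
orientation: [[-0.979, -0.203, -0.0], [-0.203, 0.979, 0.0], [0.0, 0.0, -1.0]]
wrist_force: [0.6, 0.5, -1.8]
opening: 0.0143
grasp_force: 58.5
```

```bash
cat > chk.py <<'E'
from h import *
import sys
from scipy.optimize import least_squares
np.set_printoptions(precision=4,suppress=True)
s=bot.observe();p=s["tcp_pos"];R=s["orientation"];a=np.degrees(np.arctan2(R[1,0],R[0,0]))%360
print(s["time"],p,"yaw",a,"tilt",R[:,2],s["joint_positions"],s["wrist_force"])
u=p[:2]-.093*R[:2,0];B=np.array([*u,p[2]+.0254]);print("ball expected",B)
C=np.zeros((400,800,3),np.uint8);obs={}
for i,n in enumerate(("top","scene")):
    im=bot.read_camera(n);q=proj(n,B);h=cv2.cvtColor(im,cv2.COLOR_RGB2HSV);m=((h[...,0]<18)&(h[...,1]>170)&(h[...,2]>110)).astype(np.uint8)
    x,y=int(q[0])-50,int(q[1])-50;C[:,400*i:400*i+400]=cv2.resize(im[y:y+100,x:x+100],(400,400),interpolation=cv2.INTER_CUBIC)
    for c in cv2.findContours(m,0,1)[0]:
        if cv2.contourArea(c)>30:
            uu,r=cv2.minEnclosingCircle(c)
            if np.hypot(*(np.array(uu)-q))<15: print(n,"ball px",uu,r,"exp",q);obs[n]=uu
save(C,sys.argv[1])
if len(obs)==2: print("triangulated",least_squares(lambda X:np.r_[proj("top",X)-obs["top"],proj("scene",X)-obs["scene"]],B).x)
E
python3 chk.py m1.png
```

```text
18.35 [ 0.5016 -0.1275  0.1395] yaw 191.73509612540855 tilt [-0.0001  0.0001 -1.    ] [ -26.6211   16.2316   99.8162    0.0021   63.9616 -128.3571] [ 0.6118  0.4719 -1.7867]
ball expected [ 0.5926 -0.1085  0.1649]
top ball px (316.2742004394531, 153.4193572998047) 6.470332145690918 exp [316.0065 154.3118]
scene ball px (192.2857208251953, 138.42857360839844) 6.738651275634766 exp [192.6194 138.5876]
triangulated [ 0.594  -0.1087  0.1664]
```

View pics/m1.png

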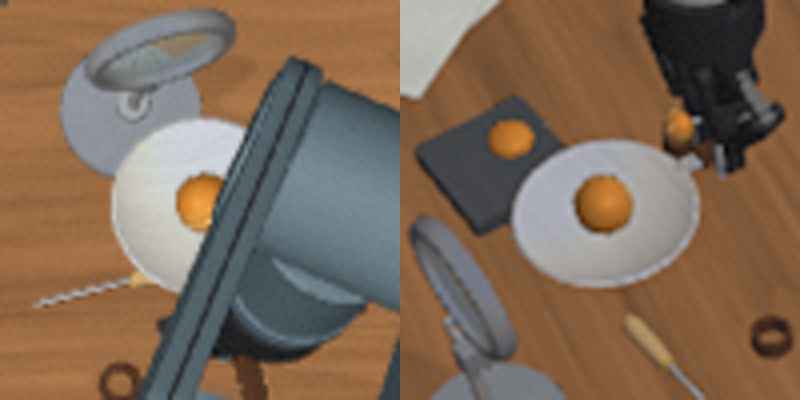

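The top view shows the ball mid-dish at (316,153), in front of the lens with the handle pointing away; triangulated at (0.594, -0.109, 0.166). Before counting the hold, I'll check the lens yaw in each view separately and compute the quarter turn.

```bash
cat >> mag.py <<'E'
print("per view")
for keep in("top","scene"):
    f=lambda q:(render(keep,q)!=mask[keep]).mean()
    r=min((minimize(f,best.x,method="Nelder-Mead",options=dict(initial_simplex=best.x+k*np.array([[0,0,0],[.01,0,0],[0,.01,0],[0,0,.2]]))) for k in(1,-1)),key=lambda r:r.fun);print(keep,r.x[:2],np.degrees(r.x[2]),r.fun)
E
python3 mag.py | sed -n '/mag/p;/per/,$p'
python3 - <<'E'
from plan import *
s=bot.observe();R=s["orientation"];p=s["tcp_pos"]
a0=np.arctan2(R[1,0],R[0,0])%(2*np.pi);b=p[:2]-.093*np.array([np.cos(a0),np.sin(a0)])
P=[[*(b+.093*np.array([np.cos(a0-q*np.pi/2),np.sin(a0-q*np.pi/2)])),a0-q*np.pi/2] for q in S]
print(b,P[-1])
import builtins
_p=print
def pr(r): _p([float(x) for x in r])
import plan; plan.print=pr; rows(P)
E
```

```text
mag x y yaw(deg) [ 0.7003 -0.0862] 11.722851145558689 0.03790364583333333 [np.float64(0.35387152777777775), np.float64(0.32678385416666667)]
per view
top [ 0.7007 -0.0863] 14.292448910395292 0.015503472222222222
scene [ 0.7003 -0.0865] 11.476519354643415 0.0191015625
[ 0.59256605 -0.1083207 ] [np.float64(0.5736418591049645), np.float64(-0.017266459260113526), np.float64(1.7757133657588642)]
[-0.0, 0.04, 0.0, 0.0041, 0.8, -0.0, 0.15, 0.0, 0.0164, 0.8, -0.01, 0.34, 0.0, 0.0368, 0.8, -0.02, 0.61, 0.0, 0.0654, 0.8, -0.05, 0.95, 0.0, 0.1023, 0.8, -0.1, 1.36, 0.0, 0.1473, 0.8, -0.19, 1.85, 0.0, 0.2004, 0.8, -0.32, 2.41, 0.0, 0.2618, 0.8]
[-0.02, 0.61, 0.0, 0.0654, 0.8, -0.08, 1.21, 0.0, 0.1309, 0.8, -0.18, 1.81, 0.0, 0.1963, 0.8, -0.32, 2.41, 0.0, 0.2618, 0.8, -0.49, 2.99, 0.0, 0.3272, 0.8, -0.71, 3.56, 0.0, 0.3927, 0.8, -0.96, 4.11, 0.0, 0.4581, 0.8, -1.25, 4.65, 0.0, 0.5236, 0.8]
[-0.02, 0.61, 0.0, 0.0654, 0.8, -0.08, 1.21, 0.0, 0.1309, 0.8, -0.18, 1.81, 0.0, 0.1963, 0.8, -0.32, 2.41, 0.0, 0.2618, 0.8, -0.49, 2.99, 0.0, 0.3272, 0.8, -0.71, 3.56, 0.0, 0.3927, 0.8, -0.96, 4.11, 0.0, 0.4581, 0.8, -1.25, 4.65, 0.0, 0.5236, 0.8]
[-0.02, 0.57, 0.0, 0.0614, 0.8, -0.06, 1.06, 0.0, 0.1145, 0.8, -0.12, 1.48, 0.0, 0.1595, 0.8, -0.18, 1.81, 0.0, 0.1963, 0.8, -0.23, 2.07, 0.0, 0.225, 0.8, -0.28, 2.26, 0.0, 0.2454, 0.8, -0.31, 2.37, 0.0, 0.2577, 0.8, -0.32, 2.41, 0.0, 0.2618, 0.8]
```

Request:
arm_command(rows=[0,0,0,0,0.8,0,0,0,0,0.8,0,0,0,0,0.8,0,0,0,0,0.8,0,0,0,0,0.8,0,0,0,0,0.8,0,0,0,0,0.8,0,0,0,0,0.8])

```text
time: 19.25
tcp_pos: [0.5016, -0.1274, 0.1395]
orientation: [[-0.979, -0.203, 0.0], [-0.203, 0.979, -0.0], [-0.0, -0.0, -1.0]]
wrist_force: [0.0, 0.6, -1.7]
opening: 0.0145
grasp_force: 58.5
```

Request:
arm_command(rows=[0,0,0,0,0.8,0,0,0,0,0.8,0,0,0,0,0.8,0,0,0,0,0.8,0,0,0,0,0.8,0,0,0,0,0.8,0,0,0,0,0.8,0,0,0,0,0.8])

```text
time: 20.05
tcp_pos: [0.5016, -0.1275, 0.1395]
orientation: [[-0.979, -0.203, -0.0], [-0.203, 0.979, -0.0], [0.0, -0.0, -1.0]]
wrist_force: [-0.6, 0.1, -3.1]
opening: 0.0149
grasp_force: 58.5
```

Request:
arm_command(rows=[0,0,0,0,0.8,0,0,0,0,0.8,0,0,0,0,0.8,0,0,0,0,0.8])

```text
time: 20.45
tcp_pos: [0.5016, -0.1274, 0.1395]
orientation: [[-0.979, -0.203, -0.0], [-0.203, 0.979, 0.0], [0.0, 0.0, -1.0]]
wrist_force: [-0.2, 0.7, -1.9]
opening: 0.0149
grasp_force: 58.5
```

Request:
arm_command(rows=[0,0.04,0,0.004,0.8,0,0.15,0,0.016,0.8,-0.01,0.34,0,0.037,0.8,-0.02,0.61,0,0.065,0.8,-0.05,0.95,0,0.102,0.8,-0.1,1.36,0,0.147,0.8,-0.19,1.85,0,0.2,0.8,-0.32,2.41,0,0.262,0.8])

```text
time: 21.25
tcp_pos: [0.4997, -0.1029, 0.1395]
orientation: [[-0.998, 0.061, -0.0], [0.061, 0.998, 0.0], [0.0, 0.0, -1.0]]
wrist_force: [0.1, -0.2, -3.0]
opening: 0.0147
grasp_force: 58.5
```

Request:
arm_command(rows=[-0.02,0.61,0,0.065,0.8,-0.08,1.21,0,0.131,0.8,-0.18,1.81,0,0.196,0.8,-0.32,2.41,0,0.262,0.8,-0.49,2.99,0,0.327,0.8,-0.71,3.56,0,0.393,0.8,-0.96,4.11,0,0.458,0.8,-1.25,4.65,0,0.5236,0.8])

```text
time: 22.05
tcp_pos: [0.515, -0.057, 0.1395]
orientation: [[-0.834, 0.552, -0.0], [0.552, 0.834, 0.0], [0.0, 0.0, -1.0]]
wrist_force: [-0.9, 0.3, -3.3]
opening: 0.0146
grasp_force: 58.5
```

Request:
arm_command(rows=[-0.02,0.61,0,0.065,0.8,-0.08,1.21,0,0.131,0.8,-0.18,1.81,0,0.196,0.8,-0.32,2.41,0,0.262,0.8,-0.49,2.99,0,0.327,0.8,-0.71,3.56,0,0.393,0.8,-0.96,4.11,0,0.458,0.8,-1.25,4.65,0,0.5236,0.8])

```text
time: 22.85
tcp_pos: [0.5511, -0.0249, 0.1395]
orientation: [[-0.446, 0.895, -0.0], [0.895, 0.446, 0.0], [0.0, 0.0, -1.0]]
wrist_force: [-0.1, -0.0, -2.7]
opening: 0.0149
grasp_force: 58.5
```

Request:
arm_command(rows=[-0.02,0.57,0,0.061,0.8,-0.06,1.06,0,0.1145,0.8,-0.12,1.48,0,0.16,0.8,-0.18,1.81,0,0.196,0.8,-0.23,2.07,0,0.225,0.8,-0.28,2.26,0,0.245,0.8,-0.31,2.37,0,0.258,0.8,-0.32,2.41,0,0.262,0.8])

```text
time: 23.65
tcp_pos: [0.5739, -0.0174, 0.1395]
orientation: [[-0.202, 0.979, -0.0], [0.979, 0.202, 0.0], [0.0, 0.0, -1.0]]
wrist_force: [-0.8, -0.0, -1.7]
opening: 0.0152
grasp_force: 58.5
```

Request:
arm_command(rows=[0,0,0,0,0.8,0,0,0,0,0.8,0,0,0,0,0.8,0,0,0,0,0.8,0,0,0,0,0.8,0,0,0,0,0.8,0,0,0,0,0.8,0,0,0,0,0.8])

```text
time: 24.45
tcp_pos: [0.5739, -0.0175, 0.1395]
orientation: [[-0.203, 0.979, 0.0], [0.979, 0.203, 0.0], [-0.0, 0.0, -1.0]]
wrist_force: [-0.8, 0.2, -3.7]
opening: 0.0148
grasp_force: 58.5
```

```bash
python3 chk.py m2.png
```

```text
24.45 [ 0.5739 -0.0175  0.1395] yaw 101.70640534570619 tilt [ 0.  0. -1.] [-12.8698  21.5946  91.876    0.0007  66.5274 -24.5765] [-0.8255  0.1555 -3.7135]
ball expected [ 0.5928 -0.1085  0.1649]
scene ball px (190.0, 137.0) 5.385264873504639 exp [192.5716 138.5949]
```

View pics/m2.png

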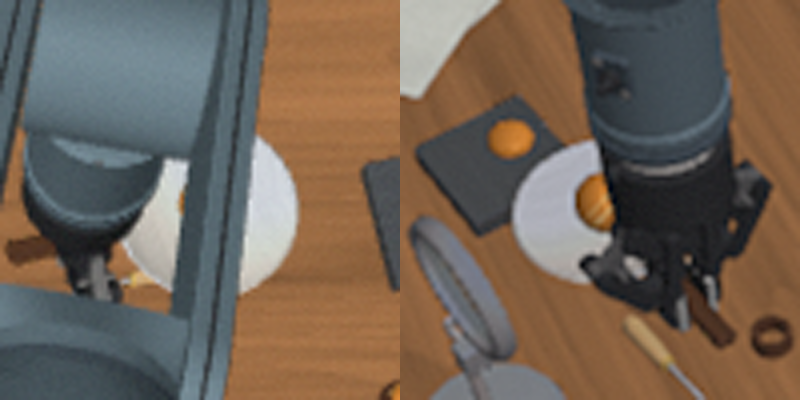

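The scene crop shows the dish level, the handle parallel to the glass, and the ball partly hidden by the gripper. The ball's left edge and top sit where they did before the turn. I'll hold a little longer and hand in.

Request:
arm_command(rows=[0,0,0,0,0.8,0,0,0,0,0.8,0,0,0,0,0.8,0,0,0,0,0.8,0,0,0,0,0.8,0,0,0,0,0.8,0,0,0,0,0.8,0,0,0,0,0.8])

```text
time: 25.35
tcp_pos: [0.5739, -0.0175, 0.1395]
orientation: [[-0.203, 0.979, -0.0], [0.979, 0.203, 0.0], [0.0, -0.0, -1.0]]
wrist_force: [0.1, 0.2, -2.2]
opening: 0.0144
grasp_force: 58.5
```

```bash
python3 -c "
from cell import bot
print(bot.finish_job())"
```

```text
the job is handed in; nothing more can be done
None
```

I handed the job in at about 25 s: the larger ball sits in the level dish about 11 cm in front of the lens; I held it still for about 2 s with the handle pointing away, then turned it so the handle lies parallel to the glass; in the last picture the gripper partly hid the ball, and no verdict came back.

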